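# Gauge a lead screw with a thread pitch leaf

### The arm

A 7-joint arm with a two-finger parallel gripper is mounted at the origin on a cart in front of the work surface, level with it; the furniture and walls round the work are solid. World frame = base frame: x ahead of the robot, y to its left, z up, the work surface at z = 0. Lengths are in mm, angles in rad, forces in N, time in s.
With the tool pointing down it reaches from about 400 to 850 mm from the base axis. Payload 4.5 kg.
Tool frame: the origin (TCP) lies between the finger pads; the fingertips stand 11 mm ahead of it and the grasp point (between the pads) lies 8 mm behind it; z points along the fingers, y is the line along which they close (so a half turn about z gives the same grasp; the last joint's range is limited). The gripper opens to 85 mm and grips with 20 to 120 N. Pads are 22 mm wide; open, the fingers measure 114 mm over their backs; the gripper's body (76 mm by 85 mm) begins 54 mm behind the grasp point. The pads swing forward as they close: fully open they stand 13 mm farther back than shut.
Start: joints at [1.326, 0.689, -0.195, 1.565, 0.157, 0.902, -0.215], TCP at [172.03, -600.882, 242.317] pointing down, gripper open.
Joint ranges: [-3.01, 3.01], [-0.46, 2.08], [-1.47, 1.51], [0.13, 2.56], [-1, 4.14], [0.04, 2.09], [-2.66, 2.66]. Speed limits (rad/s): [2.57, 2.57, 3.14, 3.14, 3.14, 3.14, 3.14].

### API

Orientations are given as a rotation vector (axis times angle).
In Python, from plant import status, eyes, hand_in, spotter gives the robot as it stands.
- The arm moves only by the tool jog_arm, never from a script. Its argument "commands" is a list of rows, each a list of 6 numbers: the shift along the tool's x, y, z scaled (see below), then the turn, a rotation vector about the tool's x, y, z scaled (see below). In form: [[tx, ty, tz, rx, ry, rz], ...]. A call has exactly 8 rows; each row shifts and turns the commanded pose from where the row before left it, along the tool's axes as they then stand; what a row does not reach is not made up. The controller multiplies each number of a shift by 0.1 m and each number of a turn by 8 degrees. A row lasts 1/8 s, in which the tool goes at most 62.5 mm and 10.7 degrees, less where a joint would pass 70% of its speed; a pose out of reach is approached as far as the arm can. A call with a number of a shift or a turn outside -1 to 1 is refused whole. A call with a gripper value outside its range is refused whole. "grip" is the opening, from 0 (shut) to 1 (fully open), set as the call begins (left out, the last holds). The fingers move at their own pace and stop on an object; "grip_force" is the grip in N (left out, the last holds). Time passes only in rows, so rows that do not move let the fingers close, or fill a call up. It gives the time, the measured TCP pose, the force, the opening and the grip force at its end, in the units of the state.
- status.read_state(): the state, without advancing time (a new reading comes with each control period).
- eyes.grab_frame(name): name is "scene" or "top" or "wrist"; returns the picture (384x512x3 uint8, red, green, blue); there is no depth.
- eyes.calibration(name): a dict with "fx", "fy", "cx", "cy" (pixels), "dist" ([k1, k2, p1, p2, k3] as OpenCV has them; the pictures are not rectified), "world_from_camera" (4x4, takes a point from camera to world coordinates); the wrist camera has in their place "T_tool_cam" (4x4, takes a point from camera to tool coordinates, whose origin is the TCP and whose axes are the flange's). Camera axes: x right, y down, z forward; pixel columns grow to the right and rows downward; lengths in mm; the calibration is good to about 2 mm. A picture is of the moment at which its call begins: read the wrist's pose just before it. calibration takes no time and is no camera call.
- hand_in(): hands the job in; it is judged then, once.
Trained networks look in the newest picture that a camera, given by its name, has taken for a name from the list of things; names that differ only in an ending like _2 or _b are one class to them, and where a whole thing is asked for, a point or a joint stands for the part that bears it (a point fixed in the world has none). Each returns a list of dicts, best first, with "conf" (0 to 1); they miss things now and then, are a little off and sometimes report something else, mostly with a low value. They report only what shows in the picture. A call takes as long as a camera call. They do not tell look-alikes from the thing itself.
- spotter.boxes_of(thing, camera): "centre" ([x, y, z] in mm, in the coordinates of the camera as it stood for that picture, good to about 4 mm: the middle of the surface that is visible of it).
- spotter.regions_of(thing, camera): "pixels" (384x512 bool, what is visible of it).
The state is a dict: "time": time; "q": joint angles; "joint_vel": joint speeds; "joint_torque": joint torques, N m; "position": TCP position; "eef_rot": TCP orientation; "wrist_force": force on the tool from outside, world axes, zero at the start; "torque": the same for the moment, N m; "finger_gap": finger opening in mm; "gripper_force": force on a finger pad.
Only numpy, scipy, OpenCV 4.12 (cv2) and the standard library are available. Lean on these libraries where they do the work, as an engineer would, in place of code of your own. Each camera call takes 0.05 s, during which the arm holds its last target. There are 200 camera calls.

### The job

Take the pitch gauge leaf whose teeth match the screw in the gauging stand, lay it flat on the stand's ledge, work its teeth fully home into the thread near the middle of the screw, and let go of it. Then check that it does not rock: press its back edge steadily towards the screw for about a second, first near its left end, then near its right end, and leave the leaf seated with no gap. Do not shift the other leaf, the bolt, the nut or the pliers.

Things in the scene. Friction and masses are not known exactly. Their poses are not given: they have to be found in the camera images.
- gauge_stand: Fixed stand, grey base 150 x 280 mm, holding a plain steel lead screw rigidly between two end blocks (y = +-121 to +-137 mm, top 43 mm up; with screw heads 47 mm). Origin: on the table under the screw's axis, midway along it; x points from the ledge (robot's side) square to the screw, y along the screw to the left, z up. The axis is 25 mm above the table.
- ledge (a point): Middle of the top of the stand's bare metal ledge, beside the screw: flat, 20 mm above the table, from x = -112 to -20 mm and y = -98 to +98 mm in the stand's frame. A leaf lying on it is at the height of the screw's axis.
- thread_line (a point): Stand point x -18, y 0, z 25 mm, same axes: the thread's crest line facing the ledge, mid-screw. Thread 36 mm over crests, 5 mm deep, pitch 12, flat crests 4.4, gaps 7.6 mm wide at the crests, 4.9 at the roots; threaded at least 90 mm each way. The screw was clamped at any turn: where the grooves lie along y (within a pitch) is not given by this pose; find it by touch or sight.
- coarse_leaf: Leaf that matches the screw, loose, about 0.2 kg: steel plate 46 x 96 x 10 mm with an upright dark ribbed grip block (24 mm in x, 16 in y, top 42 mm up) and teeth on one long edge. Origin: underside, below the grip block's middle; x points to the teeth, y along that edge, z up. Straight edge between the teeth at x = +30 mm, back edge x = -16, ends y = +-48.
- coarse_teeth (a point): Middle of the coarse leaf's straight edge between the teeth (leaf frame x +30, y 0, z 5 mm). 8 teeth, pitch 12 mm (y = +-6, 18, 30, 42), 4.6 mm long, 4.0 wide at the tip, 6.5 at the root. Fully home, this edge touches the thread's crests, with about 0.5 mm play each way along the screw; with teeth on crests it stands 4.6 mm off.
- fine_leaf: Leaf that does not fit: same plate, grip block and frame as the coarse leaf, but 12 finer teeth at 8 mm pitch, 3.2 mm long. The two leaves lie flat on the table, one left and one right of the stand, either way round, both with teeth within about 30 degrees of straight away from the robot.
- left_front (a point): On the coarse leaf, on the straight edge between the teeth, mid-thickness, near its left end (leaf frame x = +30, y = +40, z = +5 mm).
- right_front (a point): The same near its right end (x = +30, y = -40, z = +5 mm).
- left_back (a point): On the coarse leaf's back edge, mid-thickness, near the left end (x = -16, y = +38, z = +5 mm): where to press, towards +x.
- right_back (a point): The same near the right end (x = -16, y = -38, z = +5 mm).
- bolt_m16: Bystander: steel hex bolt, 67 mm tall, standing on its head; origin at the middle of its foot.
- nut_m20: Bystander: steel hex nut, 34 mm wide, 16 mm tall; origin at the middle of its underside.
- pliers: Bystander: pliers with black grips, 170 mm long, lying flat; origin in the middle of the underside.
There are look-alikes about, which are no part of the job. What is shaped like the coarse_leaf but blue or red is not meant.

How it is judged:
By the outcome, as a careful person would: the job done as asked, in the order asked, and still so for the second after the job is handed in, with the robot touching nothing.
It also fails if it takes over 67 s, if anything falls off the work surface, if the arm or the gripper's body presses on something with over 40 N, if the wrist force passes 120 N, or if a joint passes its speed limit or range.

## Working session

There is one attempt and no reset: what is moved stays moved. The work goes in short steps, Python scripts to look and compute and a tool call to move; the robot and the scene stay as the last step left them, time stands still between calls to the robot, and variables do not carry over. Pictures are saved under pics/ and viewed, at most 10 in all, crops included, and the job is handed in when it is done.

Besides the shell and the picture viewer there is one more tool, called after ">>>" by a JSON object that holds its "op" and its "data", one argument or row to a line. jog_arm: Moves the arm, as the interface text tells. Its arguments: {"type":"object","properties":{"commands":{"type":"array"},"grip":{"type":"number"},"grip_force":{"type":"number"}},"required":["commands"]}

```bash
ls; mkdir -p pics; cat > h.py <<'E'
import numpy as np, cv2
from plant import status, eyes, spotter
from scipy.spatial.transform import Rotation as R
def tool():
    s=status.read_state(); T=np.eye(4); T[:3,:3]=R.from_rotvec(s["eef_rot"]).as_matrix(); T[:3,3]=s["position"]; return T
def cam(name):
    c=eyes.calibration(name); K=np.array([[c["fx"],0,c["cx"]],[0,c["fy"],c["cy"]],[0,0,1.]])
    T=tool()@np.array(c["T_tool_cam"]) if name=="wrist" else np.array(c["world_from_camera"])
    return K,np.array(c["dist"],float),T
def pix2w(px,z,C):
    K,d,T=C; u=cv2.undistortPoints(np.array(px,float).reshape(-1,1,2),K,d).reshape(-1,2)
    r=np.c_[u,np.ones(len(u))]@T[:3,:3].T; o=T[:3,3]; return o+r*((z-o[2])/r[:,2])[:,None]
def w2pix(p,C):
    K,d,T=C; Ti=np.linalg.inv(T); q=np.array(p,float).reshape(-1,3)@Ti[:3,:3].T+Ti[:3,3]
    return cv2.projectPoints(q,np.zeros(3),np.zeros(3),K,d)[0].reshape(-1,2)
def save(n,im): cv2.imwrite(f"pics/{n}.png",cv2.cvtColor(im,cv2.COLOR_RGB2BGR))
E
python3 - <<'E'
from h import *
np.set_printoptions(precision=1,suppress=True)
s=status.read_state(); print(s)
a={}
for n in("top","scene"):
    a[n]=eyes.grab_frame(n); C=cam(n)
    print(n,C[2][:3,3])
    for t in("coarse_leaf","fine_leaf","gauge_stand","bolt_m16","nut_m20","pliers"):
        for b in spotter.boxes_of(t,n)[:4]:
            p=C[2]@np.r_[b["centre"],1]; print(t,round(b["conf"],2),p[:3],w2pix(p[:3],C)[0])
save("top",a["top"]);save("scene",a["scene"])
E
```

```text
pics
{'time': 0.0, 'q': array([ 1.3,  0.7, -0.2,  1.6,  0.2,  0.9, -0.2]), 'joint_vel': array([-0., -0., -0., -0.,  0.,  0.,  0.]), 'joint_torque': array([  0. , -54. ,  -1.3, -15.9,   0. ,   0. ,   0. ]), 'position': array([ 171.8, -600.3,  241.5]), 'eef_rot': array([-3.1, -0.4,  0. ]), 'wrist_force': array([ 0.3, -0.7, -0.3]), 'torque': array([ 0.,  0., -0.]), 'gripper_force': 0.0, 'finger_gap': 85.009952348057}
top [ 294.9  -22.7 1356.6]
coarse_leaf 0.84 [ 504.4 -402.7    6.6] [348.  197.5]
coarse_leaf 0.59 [ 375.1 -233.2    8.1] [306.  230.6]
coarse_leaf 0.58 [ 346.8 -472.2   10. ] [368.3 237.8]
gauge_stand 0.86 [ 581.8 -139.    19.1] [281.  177.7]
gauge_stand 0.38 [675.8 401.7  11.7] [144.2 155.1]
bolt_m16 0.38 [617.8 383.   29. ] [147.  168.4]
nut_m20 0.56 [ 582.8 -144.4   17.1] [282.3 177.6]
nut_m20 0.36 [536.1 333.6  20.1] [159.6 189.4]
pliers 0.76 [674.2 398.   12.5] [145.1 155.5]
scene [1406.3 -276.5  626. ]
coarse_leaf 0.87 [ 391.3 -235.4    8.5] [188.9 188.9]
coarse_leaf 0.78 [ 517.5 -405.4    9.8] [133.1 217.8]
fine_leaf 0.67 [626.8 242.7   7.9] [355.  210.6]
gauge_stand 0.68 [629.7 375.3  28.4] [395.4 200.2]
gauge_stand 0.66 [ 603.1 -149.5   14.4] [226.2 221.9]
bolt_m16 0.58 [626.2 378.5  35.4] [396.2 197.6]
bolt_m16 0.57 [677.8 347.8   9.1] [395.  215.4]
nut_m20 0.56 [544.9 334.9   9. ] [368.7 192.7]
pliers 0.65 [676.3 348.4   9.1] [394.9 215.1]
```

```bash
python3 - <<'E'
import cv2
a=cv2.imread("pics/top.png")[130:270,120:400]; cv2.imwrite("pics/topc.png",cv2.resize(a,(800,400),interpolation=cv2.INTER_CUBIC))
a=cv2.imread("pics/scene.png")[150:290,80:440]; cv2.imwrite("pics/scenec.png",cv2.resize(a,(800,311),interpolation=cv2.INTER_CUBIC))
E
```

```text
(no output)
```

View pics/topc.png

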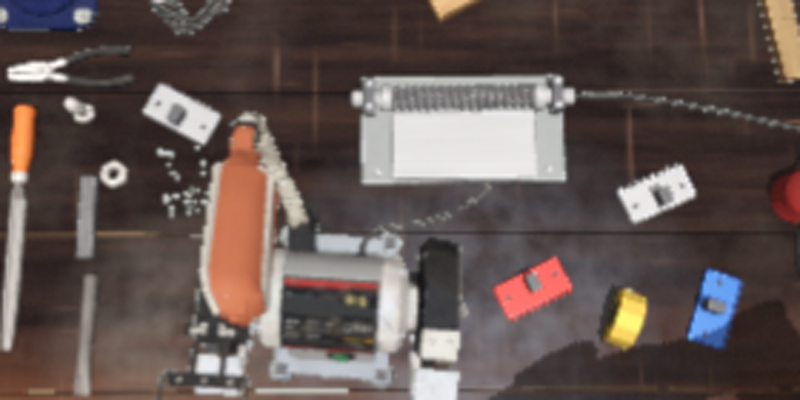

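View pics/scenec.png

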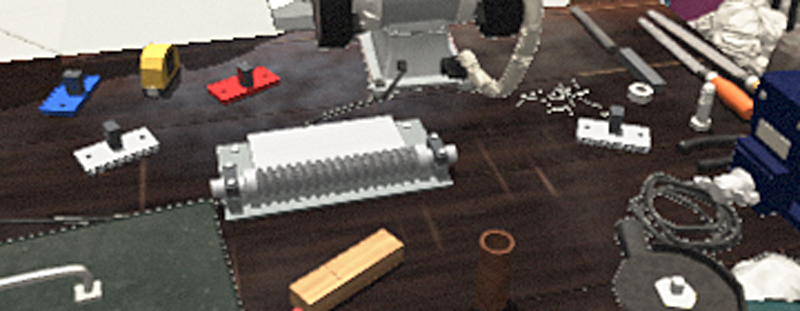

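View pics/scene.png

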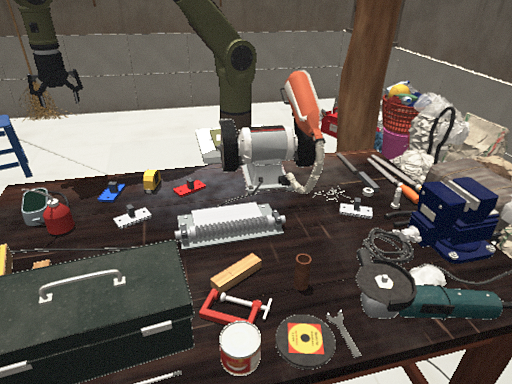

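```bash
python3 - <<'E'
from h import *
np.set_printoptions(precision=2,suppress=True)
C=cam("top");S=cam("scene")
P=[[0,0,0],[0,0,300],[172,-600,242],[505,-403,10],[580,-139,25]]
print(w2pix(P,C),w2pix(P,S))
print(np.array(eyes.calibration("wrist")["T_tool_cam"]),cam("wrist")[0]); print(tool())
eyes.grab_frame("top")
for t in("gauge_stand","coarse_leaf","fine_leaf"):
    for r in spotter.regions_of(t,"top")[:4]:
        m=r["pixels"].astype(np.uint8); q=np.argwhere(m)[:,::-1]
        z=5 if t=="gauge_stand" else 8
        w=pix2w(q,z,C)[:,:2].astype(np.float32); print(t,round(r["conf"],2),cv2.minAreaRect(w))
E
```

```text
[[245.66 333.37]
 [243.86 357.91]
 [438.23 291.74]
 [348.28 197.2 ]
 [281.13 177.87]] [[235.68 138.12]
 [234.66  66.92]
 [ 61.7  105.03]
 [134.12 215.13]
 [228.24 213.74]]
[[   0.     -0.96   -0.3    75.96]
 [   1.      0.     -0.     -0.13]
 [   0.     -0.3     0.96 -131.71]
 [   0.      0.      0.      1.  ]] [[341.59   0.   253.69]
 [  0.   341.59 192.78]
 [  0.     0.     1.  ]]
[[   0.96    0.28    0.    172.04]
 [   0.28   -0.96   -0.   -600.9 ]
 [   0.      0.     -1.    242.32]
 [   0.      0.      0.      1.  ]]
gauge_stand 0.94 ((598.5932006835938, -147.45330810546875), (284.7200622558594, 150.80052185058594), 89.9713134765625)
coarse_leaf 0.9 ((347.71710205078125, -477.396240234375), (46.794097900390625, 93.71367645263672), 69.4858169555664)
coarse_leaf 0.77 ((505.8108215332031, -408.6106872558594), (50.73648452758789, 97.0774917602539), 23.547855377197266)
coarse_leaf 0.65 ((374.0111083984375, -236.07672119140625), (49.413185119628906, 96.49809265136719), 26.012680053710938)
coarse_leaf 0.2 ((595.9137573242188, -143.05514526367188), (283.9482116699219, 146.36904907226562), 89.9137191772461)
fine_leaf 0.63 ((618.64208984375, 245.00814819335938), (90.0305404663086, 42.79335021972656), 63.0640869140625)
```

>>> {"op": "jog_arm", "data": {
  "commands": [
    [0.53,-0.13,0.06,0,0,0],
    [0.53,-0.13,0.06,0,0,0],
    [0.53,-0.13,0.06,0,0,0],
    [0.53,-0.13,0.06,0,0,0],
    [0.53,-0.13,0.06,0,0,0],
    [0.53,-0.13,0.06,0,0,0],
    [0.53,-0.13,0.04,0,0,0],
    [0,0,0,0,0,-0.9]
  ]
}}

```text
time: 1.9
position: [509.9, -405.2, 202.0]
eef_rot: [-3.071, -0.651, -0.007]
wrist_force: [-1.8, 0.2, -0.7]
finger_gap: 85.1
gripper_force: 0.0
```

```bash
python3 - <<'E'
from h import *
np.set_printoptions(precision=2,suppress=True)
s=status.read_state();print(s["time"],s["q"],tool())
C=cam("wrist");a=eyes.grab_frame("wrist");save("w1",a)
for t in("coarse_leaf","fine_leaf"):
  for b in spotter.boxes_of(t,"wrist")[:3]: print(t,b["conf"],(C[2]@np.r_[b["centre"],1])[:3])
for r in spotter.regions_of("coarse_leaf","wrist")[:2]:
    q=np.argwhere(r["pixels"])[:,::-1]; print(r["conf"],cv2.minAreaRect(pix2w(q,10,C)[:,:2].astype(np.float32)))
E
```

```text
1.9 [ 0.7   0.77 -0.18  1.52  0.16  0.86 -0.69] [[   0.91    0.41    0.    509.93]
 [   0.41   -0.91    0.   -405.23]
 [   0.01   -0.     -1.    201.99]
 [   0.      0.      0.      1.  ]]
coarse_leaf 0.93 [ 509.45 -405.86    7.14]
coarse_leaf 0.93 [ 388.39 -237.31    9.15]
coarse_leaf 0.7 [ 359.8  -470.87   11.65]
0.98 ((377.3877868652344, -234.56605529785156), (52.65465545654297, 101.39765930175781), 25.91227149963379)
0.8 ((350.3360595703125, -477.26409912109375), (56.2842903137207, 100.97832489013672), 71.15802764892578)
```

View pics/w1.png

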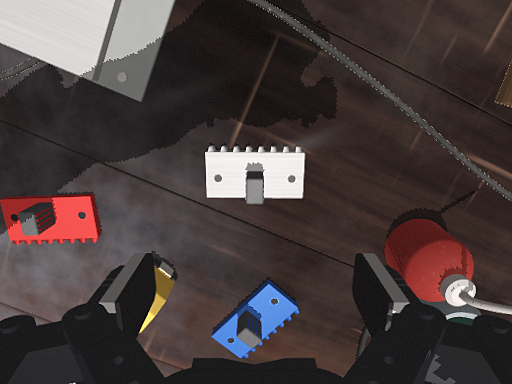

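```bash
cat > leaf.py <<'E'
from h import *
def blob(seed,C,a,z,thr=150):
    m=(a.min(2)>thr).astype(np.uint8); n,l=cv2.connectedComponents(m); m=(l==l[seed[1],seed[0]]).astype(np.uint8)
    q=max(cv2.findContours(m,cv2.RETR_EXTERNAL,cv2.CHAIN_APPROX_NONE)[0],key=len).reshape(-1,2)
    return pix2w(q,z,C)[:,:2].astype(np.float32)
E
python3 - <<'E'
from leaf import *
np.set_printoptions(precision=3,suppress=True)
C=cam("wrist");a=cv2.cvtColor(cv2.imread("pics/w1.png"),cv2.COLOR_BGR2RGB)
w=blob((230,185),C,a,10)
(c,s,ang)=cv2.minAreaRect(w);print(c,s,ang)
th=np.deg2rad(ang if s[0]<s[1] else ang-90)
X=np.array([np.cos(th),np.sin(th)]);Y=np.array([-X[1],X[0]]);c=np.array(c)
# local coords; back edge line fit
u=(w-c)@X;v=(w-c)@Y
b=(u<u.min()+4)&(abs(v)>14)&(abs(v)<44); k=np.polyfit(v[b],u[b],1);print(k,v.min(),v.max(),u.min(),u.max())
back=c+X*(k[1]); o=back+16*X+Y*(v.min()+v.max())/2
print("origin",o,"yaw",np.rad2deg(th)-np.rad2deg(np.arctan(k[0])),"toolyaw",np.rad2deg(np.arctan2(tool()[1,0],tool()[0,0])))
g=pix2w([[247,165],[262,165],[247,176],[262,176]],42,C);print("block top",g, g.mean(0))
E
```

```text
(499.0178527832031, -414.3399353027344) (51.886661529541016, 95.64045715332031) 22.27330207824707
[ -0.013 -24.779] -47.82023528459862 47.82022304513521 -25.943319526790805 25.943342239243744
origin [ 490.894 -417.667] yaw 23.019831770865018 toolyaw 22.969028057437214
block top [[ 510.278 -402.525   42.   ]
 [ 515.399 -414.577   42.   ]
 [ 501.136 -406.347   42.   ]
 [ 506.307 -418.517   42.   ]] [ 508.28  -410.491   42.   ]
```

>>> {"op": "jog_arm", "data": {
  "commands": [
    [-0.06,0.01,0.2,0,0,0],
    [-0.06,0.01,0.2,0,0,0],
    [-0.06,0.01,0.2,0,0,0],
    [-0.04,0.01,0.2,0,0,0],
    [0,0,0.1,0,0,0],
    [0,0,0,0,0,0],
    [0,0,0,0,0,0],
    [0,0,0,0,0,0]
  ]
}}

```text
time: 3.1
position: [485.6, -423.8, 113.2]
eef_rot: [3.076, 0.631, 0.002]
wrist_force: [0.3, 0.0, -1.0]
finger_gap: 85.6
gripper_force: 0.0
```

```bash
python3 - <<'E'
from h import *
C=cam("wrist");a=eyes.grab_frame("wrist");save("w2",a);print(tool().round(3))
a=cv2.imread("pics/w2.png"); q=w2pix([[491,-417.5,42],[491,-417.5,10]],C);print(q)
E
```

```text
[[ 9.19000e-01  3.94000e-01  1.00000e-03  4.85520e+02]
 [ 3.94000e-01 -9.19000e-01 -1.00000e-03 -4.23826e+02]
 [ 1.00000e-03  1.00000e-03 -1.00000e+00  1.13081e+02]
 [ 0.00000e+00  0.00000e+00  0.00000e+00  1.00000e+00]]
[[247.76868038 201.41062261]
 [248.45843336 187.13787019]]
```

View pics/w2.png

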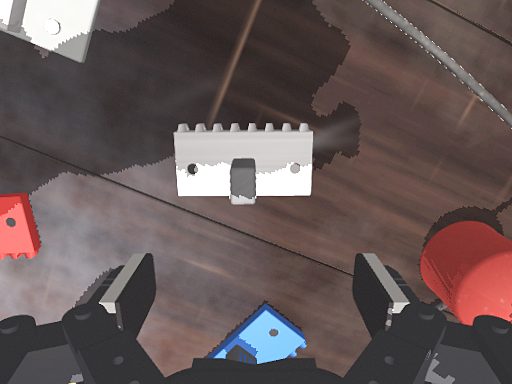

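```bash
python3 - <<'E'
from h import *
np.set_printoptions(precision=2,suppress=True)
C=cam("wrist");T=tool()
w=pix2w([[177,195],[312,195.5],[175,132],[313.5,132],[244,203]],10,C); w[4]=pix2w([[244,203]],42,C)[0]
l=(w-T[:3,3])@T[:3,:3]
print(w,l); print(np.linalg.norm(w[0]-w[1]),np.linalg.norm(w[2]-w[3]))
E
```

```text
[[ 465.15 -372.33   10.  ]
 [ 503.23 -462.09   10.  ]
 [ 507.3  -355.94   10.  ]
 [ 544.61 -443.     10.  ]
 [ 489.04 -415.7    42.  ]] [[  1.47 -55.49 103.01]
 [  1.15  42.02 103.14]
 [ 46.67 -53.96 103.05]
 [ 46.7   40.75 103.17]
 [  6.39  -6.18  71.08]]
97.510508569586 94.71621697615224
```

>>> {"op": "jog_arm", "data": {
  "commands": [
    [0.09,-0.04,0.2,0,0,0],
    [0.08,-0.03,0.2,0,0,0],
    [0,0,0.2,0,0,0],
    [0,0,0.16,0,0,0],
    [0,0,0.1,0,0,0],
    [0,0,0,0,0,0],
    [0,0,0,0,0,0],
    [0,0,0,0,0,0]
  ]
}}

```text
time: 4.15
position: [498.3, -410.9, 27.1]
eef_rot: [3.076, 0.631, 0.002]
wrist_force: [1.2, -0.3, -0.7]
finger_gap: 85.6
gripper_force: 0.0
```

>>> {"op": "jog_arm", "data": {
  "commands": [
    [0,0,0,0,0,0],
    [0,0,0,0,0,0],
    [0,0,0,0,0,0],
    [0,0,0,0,0,0],
    [0,0,0,0,0,0],
    [0,0,0,0,0,0],
    [0,0,0,0,0,0],
    [0,0,0,0,0,0]
  ],
  "grip": 0,
  "grip_force": 50
}}

```text
time: 5.15
position: [498.0, -410.6, 26.5]
eef_rot: [3.077, 0.631, 0.0]
wrist_force: [-0.8, 0.7, 3.0]
finger_gap: 15.3
gripper_force: 49.5
```

>>> {"op": "jog_arm", "data": {
  "commands": [
    [0,0,-0.5,0,0,0],
    [0,0,-0.5,0,0,0.96],
    [0,0,-0.5,0,0,0.96],
    [0,0,0,0,0,0.96],
    [0.1,-0.6,0,0,0,0],
    [0.1,-0.6,0,0,0,0],
    [0.1,-0.6,0,0,0,0],
    [0.1,-0.6,0,0,0,0]
  ]
}}

```text
time: 6.15
position: [537.0, -168.3, 175.8]
eef_rot: [-3.141, -0.004, 0.001]
wrist_force: [1.5, -0.6, -2.3]
finger_gap: 15.4
gripper_force: 49.4
```

>>> {"op": "jog_arm", "data": {
  "commands": [
    [0.05,-0.3,0,0,0,0],
    [0,0,0,0,0,0],
    [0,0,0,0,0,0],
    [0,0,0,0,0,0],
    [0,0,0,0,0,0],
    [0,0,0,0,0,0],
    [0,0,0,0,0,0],
    [0,0,0,0,0,0]
  ]
}}

```text
time: 7.15
position: [542.3, -140.4, 176.3]
eef_rot: [3.142, 0.004, 0.0]
wrist_force: [0.1, 0.3, -1.6]
finger_gap: 15.1
gripper_force: 49.4
```

```bash
python3 - <<'E'
from h import *
C=cam("wrist");a=eyes.grab_frame("wrist");save("w3",a);print(tool().round(3),status.read_state()["finger_gap"])
q=cv2.resize(a,(800,600),interpolation=cv2.INTER_CUBIC);save("w3b",q)
E
```

```text
[[ 1.00000e+00  2.00000e-03  0.00000e+00  5.42275e+02]
 [ 2.00000e-03 -1.00000e+00 -0.00000e+00 -1.40398e+02]
 [ 0.00000e+00  0.00000e+00 -1.00000e+00  1.76311e+02]
 [ 0.00000e+00  0.00000e+00  0.00000e+00  1.00000e+00]] 15.214889397578322
```

View pics/w3b.png

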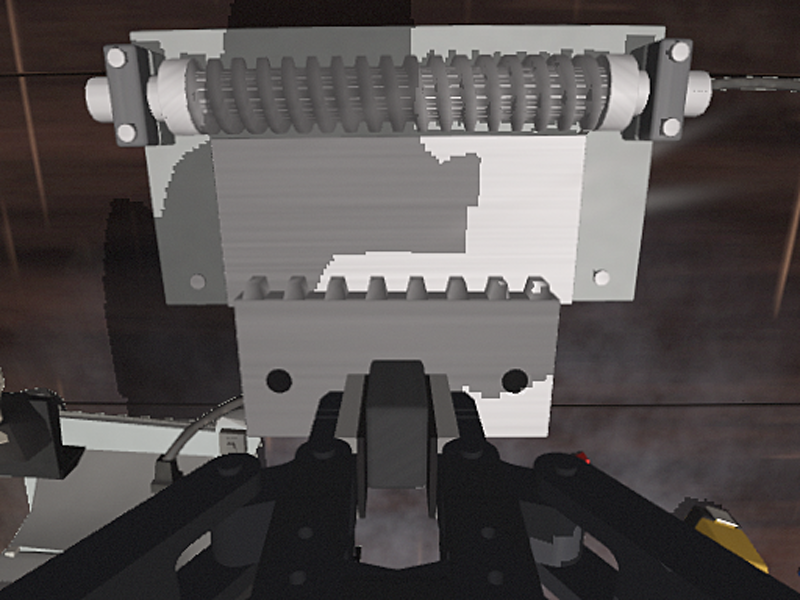

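```bash
python3 - <<'E'
from h import *
np.set_printoptions(precision=2,suppress=True)
C=cam("wrist");T=tool()
h=pix2w(np.array([[117,57],[126,132],[678,51],[670,127]])/1.5625,47,C);print(h)
L=(h[0]+h[1])/2;Rr=(h[2]+h[3])/2;o=(L+Rr)/2;d=L-Rr;print("stand origin",o,"len",np.linalg.norm(d),"yaw",np.degrees(np.arctan2(-d[0],d[1])))
print("ledge corners z20",pix2w(np.array([[210,136],[587,134],[572,303]])/1.5625,20,C))
# leaf in hand: TCP-> plate top z: grasp TCP was 16.5 above plate top
zt=T[2,3]-16.5
w=pix2w(np.array([[238,300],[558,299],[238,437],[548,437]])/1.5625,zt,C); print("leaf rel tool",(w-T[:3,3])@T[:3,:3])
E
```

```text
[[ 653.37  -12.43   47.  ]
 [ 620.45  -12.26   47.  ]
 [ 656.75 -267.8    47.  ]
 [ 623.56 -268.74   47.  ]]
stand origin [ 638.53 -140.31   47.  ] len 255.9483523314353 yaw 0.7263674297164447
ledge corners z20 [[ 618.39  -43.09   20.  ]
 [ 620.05 -238.82   20.  ]
 [ 528.14 -239.92   20.  ]]
leaf rel tool [[ 30.27 -46.38  16.5 ]
 [ 30.67  46.88  16.51]
 [-15.27 -50.48  16.5 ]
 [-15.14  47.97  16.5 ]]
```

>>> {"op": "jog_arm", "data": {
  "commands": [
    [0.18,0,0,0,0,-0.09],
    [0.17,0,0.2,0,0,0],
    [0,0,0.3,0,0,0],
    [0,0,0.3,0,0,0],
    [0,0,0.3,0,0,0],
    [0,0,0.1,0,0,0],
    [0,0,0.05,0,0,0],
    [0,0,0,0,0,0]
  ]
}}

```text
time: 8.2
position: [577.8, -140.2, 51.9]
eef_rot: [3.141, 0.023, 0.002]
wrist_force: [0.7, 0.1, -1.2]
finger_gap: 15.2
gripper_force: 49.4
```

```bash
python3 - <<'E'
from h import *
eyes.grab_frame("wrist");eyes.grab_frame("wrist")
C=cam("wrist");a=eyes.grab_frame("wrist");save("w4",a);s=status.read_state();print(tool().round(3),s["wrist_force"])
b=a[40:270,90:420]
save("w4b",cv2.resize(b,(800,558),interpolation=cv2.INTER_CUBIC))
E
```

```text
[[ 1.00000e+00  1.50000e-02  2.00000e-03  5.77950e+02]
 [ 1.50000e-02 -1.00000e+00 -0.00000e+00 -1.40252e+02]
 [ 2.00000e-03  0.00000e+00 -1.00000e+00  5.22790e+01]
 [ 0.00000e+00  0.00000e+00  0.00000e+00  1.00000e+00]] [-0.15484333  0.23328991 -0.87826276]
```

View pics/w4b.png

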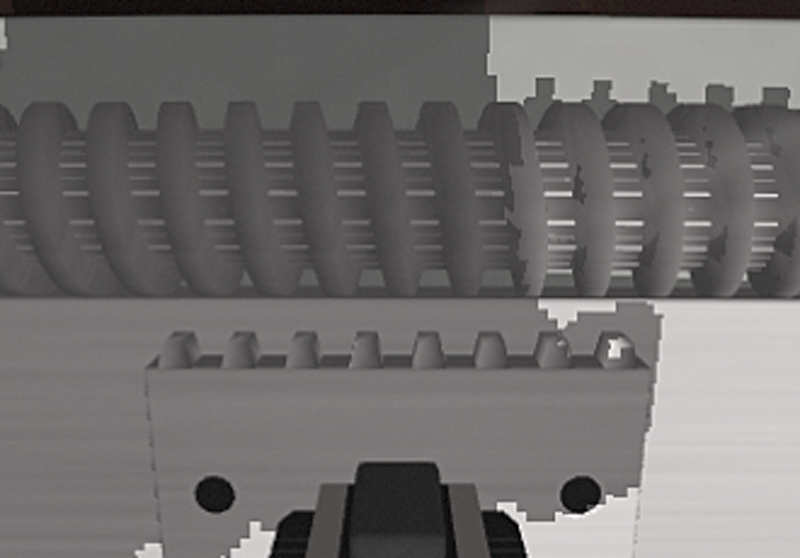

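```bash
python3 - <<'E'
from h import *
a=cv2.imread("pics/w4.png")
b=a[145:185,140:370]
save("w4c",cv2.resize(b,(800,139*2),interpolation=cv2.INTER_LANCZOS4)); 
b=cv2.resize(b,(800,278),interpolation=cv2.INTER_LANCZOS4).astype(float); b=np.clip((b-30)*1.8,0,255).astype(np.uint8); cv2.imwrite("pics/w4c.png",b)
E
```

```text
(no output)
```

View pics/w4c.png

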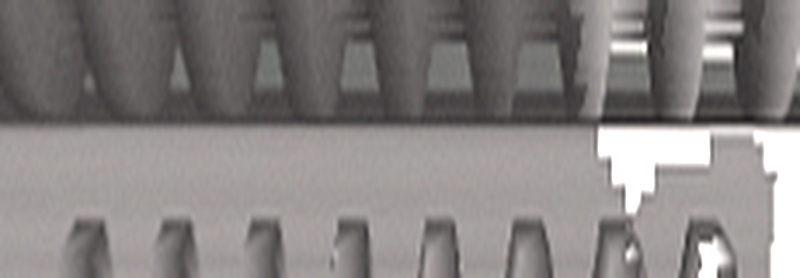

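```bash
python3 - <<'E'
from h import *
np.set_printoptions(precision=2,suppress=True)
C=cam("wrist");T=tool();f=lambda c,r,z:(pix2w([[140+x/3.478,145+r/6.95] for x in c],z,C)-T[:3,3])@T[:3,:3]
cr=f([147,233,320,404,490,675,767],108,28.7);te=f([88,177,264,352,440,528,615,705],225,T[2,3]-16.5)
print(cr);print(te)
y=te[:,1];k=np.arange(8)*12-42;print("leaf centre y(tool)",np.mean(y-k),y-k)
c=cr[:,1]+.4;print("crest mod 12",c%12)
E
```

```text
[[ 43.35 -33.32  23.64]
 [ 43.34 -21.84  23.65]
 [ 43.34 -10.25  23.65]
 [ 43.35   0.93  23.66]
 [ 43.37  12.37  23.66]
 [ 43.41  37.06  23.67]
 [ 43.45  49.41  23.68]]
[[ 37.14 -39.92  16.55]
 [ 37.14 -28.39  16.55]
 [ 37.15 -17.15  16.56]
 [ 37.15  -5.8   16.56]
 [ 37.16   5.54  16.57]
 [ 37.18  16.89  16.57]
 [ 37.19  28.13  16.58]
 [ 37.21  39.79  16.58]]
leaf centre y(tool) -0.11524751779427755 [ 2.08  1.61  0.85  0.2  -0.46 -1.11 -1.87 -2.21]
crest mod 12 [3.08 2.56 2.15 1.33 0.77 1.46 1.81]
```

>>> {"op": "jog_arm", "data": {
  "commands": [
    [0,0.015,0.02,0,0,0],
    [0,0,0.02,0,0,0],
    [0,0,0.01,0,0,0],
    [0,0,0.005,0,0,0],
    [0,0,0,0,0,0],
    [0,0,0,0,0,0],
    [0,0,0,0,0,0],
    [0,0,0,0,0,0]
  ]
}}

```text
time: 9.35
position: [577.2, -141.7, 46.5]
eef_rot: [3.141, 0.023, 0.0]
wrist_force: [-1.0, 1.0, 5.7]
finger_gap: 14.9
gripper_force: 50.6
```

>>> {"op": "jog_arm", "data": {
  "commands": [
    [0.025,0,0,0,0,0],
    [0.025,0,0,0,0,0],
    [0.02,0,0,0,0,0],
    [0.01,0,0,0,0,0],
    [0.01,0,0,0,0,0],
    [0.01,0,0,0,0,0],
    [0,0,0,0,0,0],
    [0,0,0,0,0,0]
  ]
}}

```text
time: 10.35
position: [577.7, -141.6, 46.9]
eef_rot: [-3.14, -0.022, 0.029]
wrist_force: [-19.0, 2.2, 25.5]
finger_gap: 14.8
gripper_force: 53.4
```

```bash
python3 - <<'E'
from h import *
np.set_printoptions(precision=3,suppress=True)
a=eyes.grab_frame("wrist");save("w5",a)
s=status.read_state()
for k in("time","q","joint_torque","position","eef_rot","wrist_force","torque"):print(k,s[k])
b=cv2.cvtColor(cv2.imread("pics/w4.png"),cv2.COLOR_BGR2GRAY);a=cv2.cvtColor(a,cv2.COLOR_RGB2GRAY)
for n,(r0,r1,c0,c1) in {"screw":(85,160,130,280),"teeth":(172,195,150,360),"endblkR":(60,160,380,500),"grip":(300,370,120,400)}.items():
    t=b[r0:r1,c0:c1];S=a[max(0,r0-25):r1+25,max(0,c0-10):c1+10];m=cv2.matchTemplate(S,t,cv2.TM_CCOEFF_NORMED);_,v,_,l=cv2.minMaxLoc(m);print(n,v,l[0]+max(0,c0-10)-c0,l[1]+max(0,r0-25)-r0)
E
```

```text
time 10.4
q [ 0.163  0.934 -0.002  1.77   0.009  0.456 -1.404]
joint_torque [ -1.59  -46.955  -0.08  -16.736  -0.256  -5.895  -0.074]
position [ 577.705 -141.696   46.889]
eef_rot [-3.14  -0.022  0.029]
wrist_force [-19.196   1.238  25.393]
torque [0.226 3.862 0.052]
screw 0.7012235522270203 -6 0
teeth 0.855918824672699 0 0
endblkR 0.8118126392364502 8 -3
grip 0.9048741459846497 0 0
```

>>> {"op": "jog_arm", "data": {
  "commands": [
    [-0.05,0,0,0,0,0],
    [-0.05,0,-0.01,0,0,0],
    [0,0,-0.01,0,0,0],
    [0,0,0,0,0,0],
    [0,0,0,0,0,0],
    [0,0,0,0,0,0],
    [0,0,0,0,0,0],
    [0,0,0,0,0,0]
  ]
}}

```text
time: 11.4
position: [577.3, -141.6, 47.8]
eef_rot: [3.141, 0.023, 0.0]
wrist_force: [0.6, 0.6, -2.4]
finger_gap: 15.2
gripper_force: 49.5
```

>>> {"op": "jog_arm", "data": {
  "commands": [
    [0.02,0,0,0,0,0],
    [0.02,0,0,0,0,0],
    [0.02,0,0,0,0,0],
    [0.01,0,0,0,0,0],
    [0,0,0,0,0,0],
    [0,0,0,0,0,0],
    [0,0,0,0,0,0],
    [0,0,0,0,0,0]
  ]
}}

```text
time: 12.4
position: [584.2, -141.5, 47.8]
eef_rot: [3.141, 0.024, 0.0]
wrist_force: [0.4, 0.1, -1.6]
finger_gap: 15.1
gripper_force: 49.5
```

>>> {"op": "jog_arm", "data": {
  "commands": [
    [0.01,0,0,0,0,0],
    [0.01,0,0,0,0,0],
    [0.01,0,0,0,0,0],
    [0.01,0,0,0,0,0],
    [0,0,0,0,0,0],
    [0,0,0,0,0,0],
    [0,0,0,0,0,0],
    [0,0,0,0,0,0]
  ]
}}

```text
time: 13.4
position: [588.3, -141.5, 47.8]
eef_rot: [3.141, 0.023, 0.0]
wrist_force: [-1.2, -0.9, -2.3]
finger_gap: 15.4
gripper_force: 49.5
```

>>> {"op": "jog_arm", "data": {
  "commands": [
    [0.01,0,0,0,0,0],
    [0.01,0,0,0,0,0],
    [0.005,0,0,0,0,0],
    [0.005,0,0,0,0,0],
    [0,0,0,0,0,0],
    [0,0,0,0,0,0],
    [0,0,0,0,0,0],
    [0,0,0,0,0,0]
  ]
}}

```text
time: 14.4
position: [590.0, -141.4, 47.6]
eef_rot: [-3.141, -0.023, 0.004]
wrist_force: [-4.9, 0.5, 1.8]
finger_gap: 15.4
gripper_force: 49.9
```

>>> {"op": "jog_arm", "data": {
  "commands": [
    [-0.008,0,0.006,0,0,0],
    [0,0,0.005,0,0,0],
    [0,0,0,0,0,0],
    [0,0,0,0,0,0],
    [0,0,0,0,0,0],
    [0,0,0,0,0,0],
    [0,0,0,0,0,0],
    [0,0,0,0,0,0]
  ]
}}

```text
time: 15.4
position: [590.0, -141.5, 46.6]
eef_rot: [3.141, 0.023, -0.001]
wrist_force: [-4.5, -0.1, 0.8]
finger_gap: 15.3
gripper_force: 49.9
```

>>> {"op": "jog_arm", "data": {
  "commands": [
    [0,0,0,0,0,0],
    [0,0,0,0,0,0],
    [0,0,0,0,0,0],
    [0,0,0,0,0,0],
    [0,0,0,0,0,0],
    [0,0,0,0,0,0],
    [0,0,0,0,0,0],
    [0,0,0,0,0,0]
  ],
  "grip": 0.6
}}

```text
time: 16.4
position: [590.5, -141.4, 46.7]
eef_rot: [3.141, 0.023, 0.0]
wrist_force: [-0.1, -0.5, -0.3]
finger_gap: 51.4
gripper_force: 0.0
```

>>> {"op": "jog_arm", "data": {
  "commands": [
    [0,0,-0.2,0,0,0],
    [0,0,-0.2,0,0,0],
    [0,0,-0.2,0,0,0],
    [-0.18,-0.2,0,0,0,0],
    [-0.19,-0.18,0,0,0,0],
    [0,0,0,0,0,0],
    [0,0,0,0,0,0],
    [0,0,0,0,0,0]
  ]
}}

```text
time: 17.4
position: [554.0, -105.1, 107.2]
eef_rot: [3.141, 0.022, 0.003]
wrist_force: [-0.6, 0.0, -0.4]
finger_gap: 51.0
gripper_force: 0.0
```

>>> {"op": "jog_arm", "data": {
  "commands": [
    [0,0,0,0,0,0],
    [0,0,0,0,0,0],
    [0,0,0,0,0,0],
    [0,0,0.3,0,0,0],
    [0,0,0.3,0,0,0],
    [0,0,0.07,0,0,0],
    [0,0,0,0,0,0],
    [0,0,0,0,0,0]
  ],
  "grip": 0,
  "grip_force": 20
}}

```text
time: 18.4
position: [553.7, -104.2, 40.7]
eef_rot: [3.141, 0.023, 0.003]
wrist_force: [-0.2, 0.6, 0.7]
finger_gap: 0.1
gripper_force: 0.0
```

```bash
python3 - <<'E'
from h import *
eyes.grab_frame("wrist")
C=cam("wrist");a=eyes.grab_frame("wrist");s=status.read_state();print(s["position"],s["wrist_force"],s["finger_gap"])
save("w6",cv2.resize(a,(800,600),interpolation=cv2.INTER_CUBIC))
E
```

```text
[ 553.62813457 -104.1247781    40.70887069] [ 0.75429495 -0.27701736 -0.04663857] -0.03995455581425735
```

View pics/w6.png

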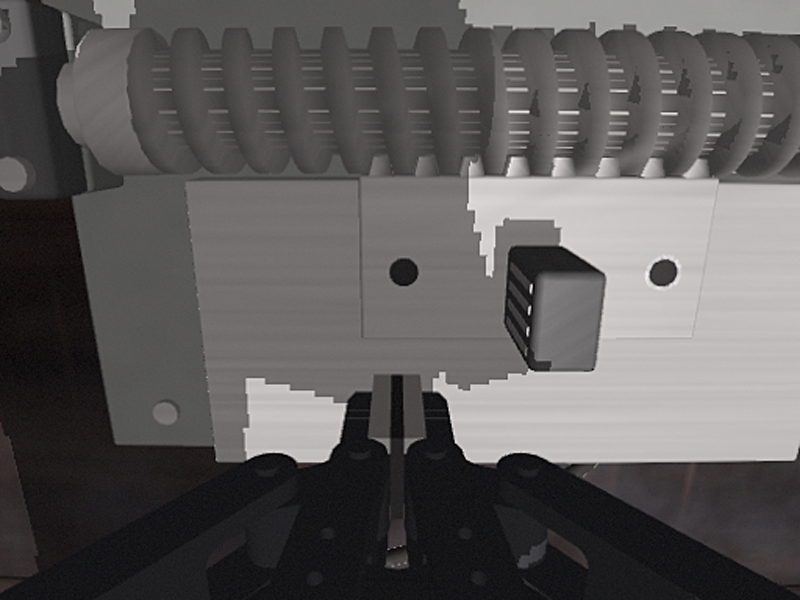

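>>> {"op": "jog_arm", "data": {
  "commands": [
    [0,0,0.04,0,0,0],
    [0,0,0.025,0,0,0],
    [0.02,0,0,0,0,0],
    [0.02,0,0,0,0,0],
    [0.02,0,0,0,0,0],
    [0.01,0,0,0,0,0],
    [0,0,0,0,0,0],
    [0,0,0,0,0,0]
  ]
}}

```text
time: 19.5
position: [559.8, -103.9, 33.2]
eef_rot: [3.141, 0.023, -0.0]
wrist_force: [-0.1, 0.5, -0.3]
finger_gap: -0.1
gripper_force: 0.0
```

>>> {"op": "jog_arm", "data": {
  "commands": [
    [0.01,0,0,0,0,0],
    [0.01,0,0,0,0,0],
    [0.01,0,0,0,0,0],
    [0.005,0,0,0,0,0],
    [0,0,0,0,0,0],
    [0,0,0,0,0,0],
    [0,0,0,0,0,0],
    [0,0,0,0,0,0]
  ]
}}

```text
time: 20.5
position: [563.0, -103.8, 33.1]
eef_rot: [-3.141, -0.023, 0.001]
wrist_force: [-1.7, 0.2, 0.4]
finger_gap: -0.1
gripper_force: 1.0
```

>>> {"op": "jog_arm", "data": {
  "commands": [
    [0.01,0,0,0,0,0],
    [0.01,0,0,0,0,0],
    [0.01,0,0,0,0,0],
    [0,0,0,0,0,0],
    [0,0,0,0,0,0],
    [0,0,0,0,0,0],
    [0,0,0,0,0,0],
    [0,0,0,0,0,0]
  ]
}}

```text
time: 21.5
position: [563.2, -103.8, 33.0]
eef_rot: [-3.141, -0.023, 0.01]
wrist_force: [-6.5, 0.7, 5.8]
finger_gap: -0.0
gripper_force: 3.7
```

>>> {"op": "jog_arm", "data": {
  "commands": [
    [0.01,0,0,0,0,0],
    [0.01,0,0,0,0,0],
    [0,0,0,0,0,0],
    [0,0,0,0,0,0],
    [0,0,0,0,0,0],
    [0,0,0,0,0,0],
    [0,0,0,0,0,0],
    [0,0,0,0,0,0]
  ]
}}

```text
time: 22.5
position: [563.3, -103.8, 32.9]
eef_rot: [-3.141, -0.023, 0.016]
wrist_force: [-10.7, 1.0, 8.4]
finger_gap: 0.1
gripper_force: 5.2
```

>>> {"op": "jog_arm", "data": {
  "commands": [
    [0,0,0,0,0,0],
    [0,0,0,0,0,0],
    [0,0,0,0,0,0],
    [0,0,0,0,0,0],
    [0,0,0,0,0,0],
    [0,0,0,0,0,0],
    [0,0,0,0,0,0],
    [0,0,0,0,0,0]
  ]
}}

```text
time: 23.5
position: [563.3, -103.7, 32.9]
eef_rot: [-3.141, -0.023, 0.016]
wrist_force: [-10.5, 0.7, 7.8]
finger_gap: 0.2
gripper_force: 5.2
```

>>> {"op": "jog_arm", "data": {
  "commands": [
    [-0.1,0,0,0,0,0],
    [-0.05,0,-0.03,0,0,0],
    [0,0.2,0,0,0,0],
    [0,0.2,0,0,0,0],
    [0,0.2,0,0,0,0],
    [0,0.16,0,0,0,0],
    [0,0,0,0,0,0],
    [0,0,0.03,0,0,0]
  ]
}}

```text
time: 24.5
position: [554.9, -178.9, 33.2]
eef_rot: [-3.141, -0.025, -0.001]
wrist_force: [-0.8, 1.2, -0.3]
finger_gap: 0.1
gripper_force: 0.0
```

>>> {"op": "jog_arm", "data": {
  "commands": [
    [0.02,0,0,0,0,0],
    [0.02,0,0,0,0,0],
    [0.02,0,0,0,0,0],
    [0.02,0,0,0,0,0],
    [0.01,0,0,0,0,0],
    [0.01,0,0,0,0,0],
    [0,0,0,0,0,0],
    [0,0,0,0,0,0]
  ]
}}

```text
time: 25.5
position: [563.9, -179.8, 33.2]
eef_rot: [-3.141, -0.023, 0.002]
wrist_force: [-1.9, -0.1, 1.4]
finger_gap: -0.2
gripper_force: 0.9
```

>>> {"op": "jog_arm", "data": {
  "commands": [
    [0.01,0,0,0,0,0],
    [0.01,0,0,0,0,0],
    [0.01,0,0,0,0,0],
    [0.01,0,0,0,0,0],
    [0,0,0,0,0,0],
    [0,0,0,0,0,0],
    [0,0,0,0,0,0],
    [0,0,0,0,0,0]
  ]
}}

```text
time: 26.5
position: [564.2, -179.9, 32.9]
eef_rot: [-3.141, -0.022, 0.013]
wrist_force: [-9.7, 1.6, 6.5]
finger_gap: -0.2
gripper_force: 4.5
```

>>> {"op": "jog_arm", "data": {
  "commands": [
    [0,0,0,0,0,0],
    [0,0,0,0,0,0],
    [0,0,0,0,0,0],
    [0,0,0,0,0,0],
    [0,0,0,0,0,0],
    [0,0,0,0,0,0],
    [0,0,0,0,0,0],
    [0,0,0,0,0,0]
  ]
}}

```text
time: 27.5
position: [564.2, -179.9, 32.9]
eef_rot: [-3.141, -0.022, 0.013]
wrist_force: [-9.0, 0.9, 6.8]
finger_gap: -0.1
gripper_force: 4.5
```

>>> {"op": "jog_arm", "data": {
  "commands": [
    [0,0,0,0,0,0],
    [0,0,0,0,0,0],
    [0,0,0,0,0,0],
    [0,0,0,0,0,0],
    [0,0,0,0,0,0],
    [-0.05,0,0,0,0,0],
    [-0.1,0,0,0,0,0],
    [0,0,0,0,0,0]
  ]
}}

```text
time: 28.5
position: [553.2, -180.1, 33.2]
eef_rot: [3.141, 0.023, 0.0]
wrist_force: [0.3, -0.2, -0.3]
finger_gap: -0.2
gripper_force: 0.0
```

>>> {"op": "jog_arm", "data": {
  "commands": [
    [-0.05,0,-0.1,0,0,0],
    [0,0,-0.2,0,0,0],
    [0,0,-0.2,0,0,0],
    [0,-0.2,-0.1,0,0,0],
    [0,-0.18,0,0,0,0],
    [0,0,0,0,0,0],
    [0,0,0,0,0,0],
    [0,0,0,0,0,0]
  ]
}}

```text
time: 29.5
position: [547.6, -142.9, 92.7]
eef_rot: [3.141, 0.022, -0.001]
wrist_force: [0.5, -0.0, 0.1]
finger_gap: -0.1
gripper_force: 0.0
```

```bash
python3 - <<'E'
from h import *
eyes.grab_frame("wrist")
a=eyes.grab_frame("wrist");s=status.read_state();print(s["position"],s["wrist_force"],s["finger_gap"])
b=a[60:300,80:430];save("w7",cv2.resize(b,(800,549),interpolation=cv2.INTER_CUBIC))
E
```

```text
[ 547.74052006 -142.79024805   92.86906012] [-0.32832813 -0.0125851  -0.35460801] -0.14939151991969243
```

View pics/w7.png

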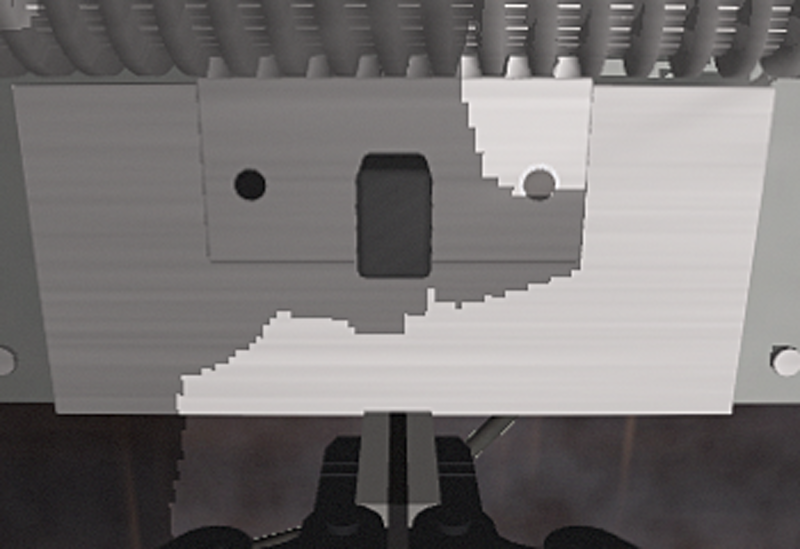

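The picture shows the leaf flat on the ledge with all its teeth in the grooves. Its front edge sits against the crests at row ~79 from column 200 to 590, and the gripper is clear of it.

```bash
python3 -c "from plant import hand_in; print(hand_in())"
```

```text
the job is handed in; nothing more can be done
None
```

The coarse leaf is seated fully home near mid-screw and released. It held still under about 10 N for over a second at its left end, then its right. I handed the job in at about 30 s with the gripper clear; no verdict came back.

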